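# Eject and sort scanner battery packs in a parcel room

## Robot

A 6-joint arm with a two-finger parallel gripper is mounted at the origin on the work surface. World frame = base frame: x ahead of the robot, y to its left, z up, the work surface at z = 0. Lengths are in m, angles in degrees, forces in N, time in s.
With the tool pointing down it reaches from about 0.425 to 0.95 m from the base axis. Payload 14.7 kg.
Tool frame: the origin (TCP) lies at the very end of the fingers, on their centre line; the grasp point (between the pads) lies behind it (arm.pinch_z is the z of the grasp point in the tool frame, in m); z points along the fingers, x is the direction in which the jaws open and shut, and the axes are right-handed (so a half turn about z gives the same grasp; the last joint's range is limited). The gripper opens to 85 mm and grips with 20 to 120 N. Pads are 22 mm wide; open, the fingers measure 114 mm over their backs; the gripper's body (76 mm by 85 mm) begins 54 mm behind the grasp point. The pads swing forward as they close: fully open they stand 13 mm farther back than shut.
Start: joints at [62.647, 27.513, 91.461, -0, 61.026, -2.67], TCP at [0.271, 0.591, 0.197] pointing down, gripper open.
Joint ranges: [-157.49, 157.49], [-46.99, 117.5], [13.45, 153.17], [-89.5, 269.5], [5.16, 153.95], [-167.48, 167.48]. Speed limits (degrees/s): [108.29, 108.29, 136.94, 172.46, 172.46, 172.46].

## Interface

Orientations are given as a 3x3 rotation matrix whose columns are the frame's x, y, z axes.
In Python, from rig import arm, viewer gives the robot as it stands.
- The arm moves only by the tool drive_tool, never from a script. Its argument "increments" is a list of rows, each a list of 4 numbers: the shift along the tool's x, y, z in cm, then the turn about the tool's z in rad. In form: [[tx, ty, tz, spin], ...]. A call has 1 to 10 rows; each row shifts and turns the commanded pose from where the row before left it, along the tool's axes as they then stand; what a row does not reach is not made up. A row lasts 1/10 s, in which the tool goes at most 50 mm and 8.59 degrees, less where a joint would pass 70% of its speed; a pose out of reach is approached as far as the arm can. A call is refused whole if a number of a shift passes 5 or a number of a turn 0.15, either way. A call with a gripper value outside its range is refused whole. "fingers" is the opening, from 0 (shut) to 1 (fully open), set as the call begins (left out, the last holds). The fingers move at their own pace and stop on an object; "force" is the grip in N (left out, the last holds). Time passes only in rows, so rows that do not move let the fingers close. It gives the time, the measured TCP pose, the force and the opening at its end, in the units of the state.
- arm.get_state(): the state, without advancing time (a new reading comes with each control period).
- viewer.capture(name): name is "scene" or "top" or "wrist"; returns a dict with "frame" (420x560x3 uint8, red, green, blue), "fx", "fy", "cx", "cy" (pixels), "R" (3x3) and "t" (3): a world point X has camera coordinates R X + t; the wrist camera has in their place "tool_from_camera" (4x4, takes a point from camera to tool coordinates, whose origin is the TCP and whose axes are the tool frame's). Camera axes: x right, y down, z forward; pixel columns grow to the right and rows downward; lengths in m; the calibration is good to about 2 mm. A picture is of the moment at which its call begins: read the wrist's pose just before it. There is no depth.
- arm.job_done(): hands the job in, once; it reports no verdict.
The state is a dict: "time_s": time; "q": joint angles; "qvel": joint speeds; "effort": joint torques, N m; "tcp_pos": TCP position; "ee_rot": TCP orientation; "force": force on the tool from outside, world axes, zero at the start; "wrist_torque": the same for the moment, N m; "width": opening from 0.0 (shut) to 1.0 (fully open).
Only numpy, scipy, OpenCV 4.12 (cv2) and the standard library are available. Lean on these libraries where they do the work, as an engineer would, in place of code of your own. Each camera call takes 0.05 s, during which the arm holds its last target. There are 200 camera calls.

## Task

Push the red ejector slide on the charging dock all the way down to its stop, without ramming it, and let it spring back up, so that both battery packs stay caught standing proud of the dock. Then take each pack out and stand it upright, same end up, in the caddy of its own colour, setting it down rather than dropping it. Leave the parcels, tape, marker and hand scanner where they are.

Things in the scene. Friction and masses are not known exactly. Their poses are not given: they have to be found in the camera images.
- dock: Charging dock, fixed. Origin: centre of the underside of its black base plate (200 x 290 x 12 mm), z up. Its grey cradle, 258 mm wide along y, leans towards the robot (dock -x): two pockets side by side open along axis a = (-0.423, 0, 0.906) of the dock frame, 25 deg from vertical. Packs start 2 mm below its flat top face (square to a, 55 x 258 mm) and cannot be gripped.
- pocket_l (a point): centre of the mouth of the +y pocket, in the plane of the grey face: at (-0.017, 0.075, 0.1515) m in the dock frame, on the pocket's axis a. Pocket 112 mm deep, with 2 to 3 mm of play round the pack, which lies against the robot-side wall (1.5 mm off the axis). Lift packs out along a.
- pocket_r (a point): the same for the -y pocket: (-0.017, -0.075, 0.1515) m in the dock frame. Pressing the ejector raises both packs along a, 1 mm per mm. At 41 mm a spring catch snaps under each; once the slide is let go they rest there, top ends 39 mm proud of the face. Pressed under about 42 mm, they sink back.
- ejector (a joint): travel of the red-capped ejector slide, m: 0 = up (rest), 0.045 = fully pressed at its hard stop. It moves along -a (down and away from the robot) against a return spring: about 3 N at first, 8 to 18 N near the end, rising sharply at the stop. More than 60 N on the dock damages it.
- ejector_top (a point): centre of the top of the red ejector cap (36 x 36 mm, square to a), midway between the pockets; 66 mm above the grey face along a at rest. The cap sits on a rubber cushion on the slide's steel stem and sinks about 1 mm per 4 N (at most 12 mm) onto it, so its top lies 21 mm above the face, less this sinking, when the slide is fully pressed. The point moves with the cap.
- pack_blue: Blue battery pack with a black band, 28 (x) x 80 (y) x 110 (z) mm, about 150 g. Origin: centre of the bottom (contact) end; z runs along its length to the top end. At the start it sits in one of the dock's two pockets, its z along a and its thin x in the dock's x-z plane (x = (0.906, 0, 0.423) in the dock frame).
- pack_orange: Orange battery pack with a black band, same size and frame as the blue one; it sits in the other pocket.
- caddy_blue: Blue open-topped caddy, fixed, outside 62 (x) x 115 (y) x 60 (z) mm, walls and floor 5 mm (inside 52 x 105 mm). Origin: centre of its underside. A pack stands in it with thickness along x and width along y.
- caddy_orange: Orange open-topped caddy, same size and frame as the blue one. It may be on either side.
- parcel_small: bystander: brown carton 120 x 90 x 60 mm, origin under its centre
- parcel_yellow: bystander: yellow parcel 140 x 80 x 50 mm, origin under its centre
- tape_roll: bystander: clear tape roll lying flat, 96 mm across, 48 mm high, origin under its centre
- marker: bystander: black marker 130 mm long (x), 18 mm thick, origin under its centre
- barcode_reader: bystander: black hand scanner 160 x 70 x 30 mm, origin under its centre
There are look-alikes about, which are no part of the job. What is shaped like the caddy_blue but green is not meant.

How it is judged (in metres and radians):
On the way, in this order (a step that is already met when the one before it is completed fails the run):
1. the ejector slide is pressed home to within 2 mm of its 45 mm stop (value of joint ejector above 0.043 m), for 0.05 s.
2. the slide is back up (within 6 mm) and both packs are still caught, at least 30 mm higher than they began (value of joint ejector below 0.006 m and z of each of pack_blue, pack_orange in the frame of dock above 0.0794506 m), for 0.2 s.
At the end, for the whole second after the job is handed in: Each pack stands released and at rest in the caddy of its own colour: bottom centre under 20 mm above the caddy's underside, within 26 mm (caddy x) and 50 mm (y) of its centre, top end up, leaning under 0.6 rad; the ejector slide is back up within 6 mm (x of pack_blue in the frame of caddy_blue between -0.026 and 0.026 m and y of pack_blue in the frame of caddy_blue between -0.05 and 0.05 m and z of pack_blue in the frame of caddy_blue below 0.02 m and angle between each of pack_blue, pack_orange's own z axis and vertical below 0.6 rad and linear speed of each of pack_blue, pack_orange below 0.03 m/s and x of pack_orange in the frame of caddy_orange between -0.026 and 0.026 m and y of pack_orange in the frame of caddy_orange between -0.05 and 0.05 m and z of pack_orange in the frame of caddy_orange below 0.02 m and value of joint ejector below 0.006 m); the robot touches nothing.
It fails at once if the dock or its ejector is pushed with more than 60 N (contact force between any of the fingers, the arm and dock above 60 N).
It fails at once if the blue pack is dropped (falls at over 0.8 m/s, untouched by the fingers) (linear speed of pack_blue above 0.8 m/s and contact force between the fingers and pack_blue below 0.05 N).
It fails at once if the orange pack is dropped (falls at over 0.8 m/s, untouched by the fingers) (linear speed of pack_orange above 0.8 m/s and contact force between the fingers and pack_orange below 0.05 N).
It fails at once if a bystander (parcel, tape roll, marker or hand scanner) is moved by more than 25 mm (distance of any of parcel_small, parcel_yellow, tape_roll, marker, barcode_reader from where it was at the start of the episode above 0.025 m).
It also fails if it takes over 64 s, if anything falls off the work surface, if the arm or the gripper's body presses on something with over 40 N, if the wrist force passes 120 N, or if a joint passes its speed limit or range.

## Working session

There is one attempt and no reset: what is moved stays moved. The work goes in short steps, Python scripts to look and compute and a tool call to move; the robot and the scene stay as the last step left them, time stands still between calls to the robot, and variables do not carry over. Pictures are saved under pics/ and viewed, about 8 in all and at most 12, crops included, and the job is handed in when it is done.

Besides the shell and the picture viewer there is one more tool, called after "Call:" by a JSON object that holds its "fn" and its "kwargs", one argument or row to a line. drive_tool: Moves the arm, as the interface text tells. Its arguments: {"type":"object","properties":{"increments":{"type":"array","items":{"type":"array","items":{"type":"number"}}},"fingers":{"type":"number"},"force":{"type":"number"}},"required":["increments"]}

```bash
ls; mkdir -p pics
python3 - <<'E'
from rig import arm, viewer
import cv2,numpy as np,pickle
s=arm.get_state(); print({k:np.round(v,3).tolist() for k,v in s.items()}, arm.pinch_z)
for n in("scene","top","wrist"):
    c=viewer.capture(n); pickle.dump((s,c),open(f"pics/{n}0.pkl","wb"))
    cv2.imwrite(f"pics/{n}0.png",c["frame"][:,:,::-1])
    print(n,c["fx"],c["cx"],c["cy"],np.round(c.get("R",c.get("tool_from_camera")),3).tolist(),c.get("t"))
E
```

```text
pics
{'time_s': 0.0, 'q': [62.646, 27.549, 91.497, 0.003, 61.026, -2.669], 'qvel': [-0.029, -0.141, -0.111, 0.029, -0.071, -0.042], 'effort': [-0.002, -95.066, -43.017, -0.0, 0.012, -0.0], 'tcp_pos': [0.271, 0.59, 0.196], 'ee_rot': [[0.418, 0.909, -0.001], [0.909, -0.418, -0.001], [-0.001, -0.0, -1.0]], 'force': [0.163, -0.171, 0.581], 'wrist_torque': [-0.015, 0.045, -0.023], 'width': 0.998} -0.0187
scene 478.8663841554357 280.8256045590118 215.39632612618755 [[0.463, 0.886, 0.023], [0.489, -0.234, -0.84], [-0.739, 0.4, -0.542]] [-0.239638   -0.11997903  1.67179022]
top 487.89516813101284 277.48381667176005 200.8960316507239 [[0.022, -1.0, -0.004], [-0.993, -0.021, -0.114], [0.114, 0.006, -0.993]] [0.01312685 0.50964859 1.63407377]
wrist 343.4253611709379 278.8494690194823 213.6175660035527 [[1.0, 0.001, -0.0, -0.001], [-0.001, 0.959, 0.284, -0.073], [0.0, -0.284, 0.959, -0.176], [0.0, 0.0, 0.0, 1.0]] None
```

View pics/scene0.png

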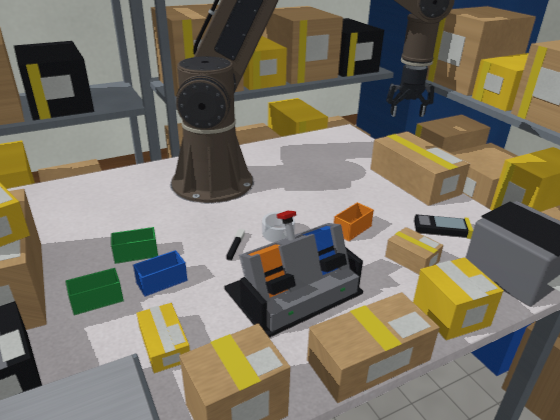

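View pics/top0.png

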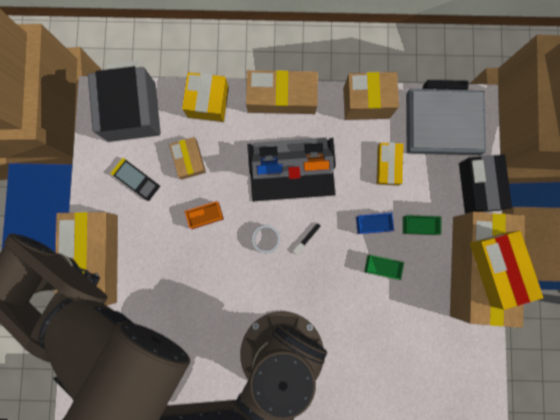

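Candidates: the red cap is at top (293,173), scene (287,215). The blue caddy is at top (375,223). Green look-alikes at (421,225) and (383,267) are rejected. The orange caddy is at (204,215). The red stripe on the box at (508,272) is not the ejector. Blue is in the +y pocket and orange in the -y pocket. Next is one close crop.

Run:
```python
import cv2,numpy as np
a=cv2.imread("pics/top0.png");b=cv2.imread("pics/scene0.png")
A=cv2.resize(a[130:210,180:345],None,fx=4.8,fy=4.8,interpolation=cv2.INTER_CUBIC)
A2=cv2.resize(a[130:285,345:450],None,fx=1,fy=1)
B=cv2.resize(b[200:330,220:370],None,fx=4.5,fy=4.5,interpolation=cv2.INTER_CUBIC)
cv2.imwrite("pics/cropA.png",A);cv2.imwrite("pics/cropB.png",B);print(A.shape,B.shape)
```

```text
(384, 792, 3) (585, 675, 3)
```

View pics/cropB.png

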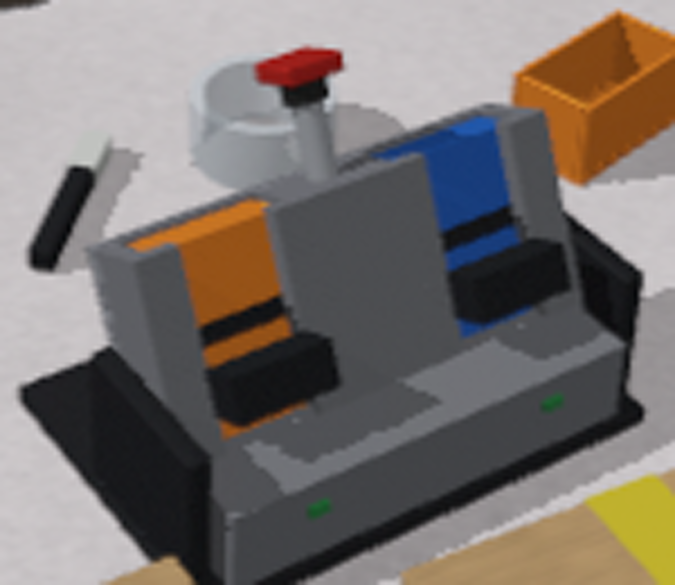

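View pics/cropA.png

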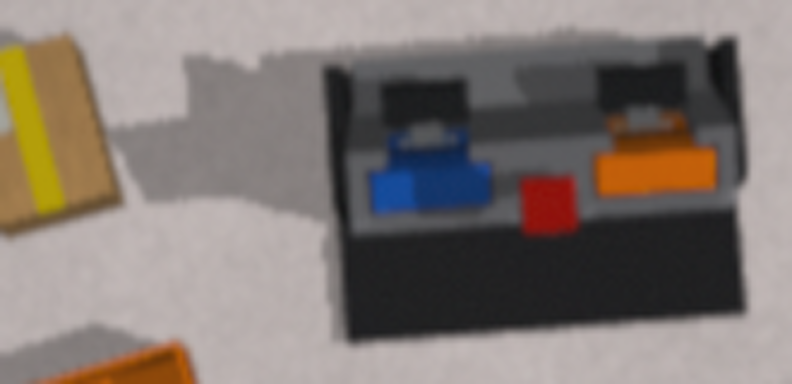

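```bash
cat > h.py <<'E'
import pickle,cv2,numpy as np
from scipy.optimize import least_squares,minimize
C={n:pickle.load(open(f"pics/{n}0.pkl","rb"))[1] for n in("top","scene")}
def proj(n,P):
    c=C[n];X=np.atleast_2d(P)@np.array(c["R"]).T+c["t"]
    return X[:,:2]/X[:,2:]*[c["fx"],c["fy"]]+[c["cx"],c["cy"]]
def place(p,L):
    x,y,w=p;R=np.array([[np.cos(w),-np.sin(w),0],[np.sin(w),np.cos(w),0],[0,0,1]])
    return np.atleast_2d(L)@R.T+[x,y,0]
E
python3 - <<'E'
from h import *
a=np.array([-.423,0,.906]);xx=np.array([.906,0,.423]);f=np.array([-.017,0,.1515])
top=[([-.1,.145,.012],(349,341)),([-.1,-.145,.012],(745,311)),(f+.066*a,(549,205)),(f-.002*a-.0015*xx+[0,.075,0],(431,187)),(f-.002*a-.0015*xx-[0,.075,0],(656,170))]
sc=[([.1,.145,.006],(640,412)),([-.1,-.145,.012],(22,390)),(f+.066*a-.0*xx,(300,56)),(f+.0275*xx+[0,.129,0],(545,112))]
def res(p):
    r=[(proj("top",place(p,L))-(np.array(u)+.5)/4.8+.5-[180,130])[0] for L,u in top]
    r+=[(proj("scene",place(p,L))-(np.array(u)+.5)/4.5+.5-[220,200])[0] for L,u in sc]
    return np.ravel(r)
s=least_squares(res,[.65,0,0],loss="soft_l1")
print("dock",s.x,np.degrees(s.x[2]));print(np.round(res(s.x).reshape(-1,2),1).tolist())
box=np.array([[i*.031,j*.0575,k] for i in(-1,1) for j in(-1,1) for k in(0,.06)])
for col,(lo,hi),seed,x0 in(("blue",(105,125),{"top":(375,223),"scene":(160,273)},None),("orange",(5,17),{"top":(204,215),"scene":(354,220)},None)):
    M={}
    for n in C:
        h=cv2.cvtColor(C[n]["frame"],cv2.COLOR_RGB2HSV)
        m=cv2.inRange(h,(lo,120,40),(hi,255,255))
        k,l,st,ce=cv2.connectedComponentsWithStats(m)
        i=1+np.argmin(np.hypot(*(ce[1:]-seed[n]).T)+1e3*(st[1:,4]<60))
        hull=cv2.convexHull(np.argwhere(l==i)[:,::-1].astype(np.int32));z=np.zeros(m.shape,np.uint8);cv2.fillConvexPoly(z,hull,255)
        M[n]=cv2.GaussianBlur(z,(0,0),1).astype(float)/255; print(col,n,st[i])
    def cost(p):
        e=0
        for n in C:
            z=np.zeros(M[n].shape,np.uint8);q=cv2.convexHull(proj(n,place(p,box)).astype(np.float32))
            cv2.fillConvexPoly(z,np.round(q*16).astype(np.int32),255,shift=4)
            e+=((cv2.GaussianBlur(z,(0,0),1)/255.-M[n])**2).sum()
        return e
    # init from the top ray at z=.03
    g=least_squares(lambda p:(proj("top",[p[0],p[1],.03])[0]-seed["top"]),[.5,0]).x
    best=min((minimize(cost,[*g,w],method="Nelder-Mead",options=dict(initial_simplex=np.array([[*g,w],[g[0]+.02,g[1],w],[g[0],g[1]+.02,w],[*g,w+.3]]))) for w in(-.8,-.4,0,.4,.8)),key=lambda r:r.fun)
    print(col,best.x,np.degrees(best.x[2]),best.fun)
E
```

```text
dock [ 0.62390359 -0.02073779  0.10259215] 5.878096920929381
[[-0.7, 0.2], [0.7, -0.4], [-0.0, -0.6], [-0.2, -0.1], [-0.2, -0.3], [1.7, 0.3], [-1.7, -1.0], [-0.8, -0.2], [0.1, -0.9]]
blue top [357 213  37  20 639]
blue scene [ 133  250   54   46 1614]
blue [ 0.44235887 -0.30534608  0.0941636 ] 5.395177103318634 56.73876201460977
orange top [185 201  38  28 682]
orange scene [334 202  40  39 933]
orange [0.45736858 0.27464931 0.38012012] 21.779278513904536 73.87363321799307
```

Call:
{"fn": "drive_tool", "kwargs": {
  "increments": [
    [0,0,-3,-0.134],
    [0,0,-3,-0.134],
    [0,0,-3,-0.134],
    [0,0,-3,-0.132]
  ],
  "fingers": 0
}}

```text
time_s: 0.55
tcp_pos: [0.2713, 0.5903, 0.3178]
ee_rot: [[-0.109, 0.994, -0.0], [0.994, 0.109, -0.001], [-0.001, -0.0, -1.0]]
force: [-0.5, 0.6, 0.0]
width: 0.327
```

```bash
cat >> h.py <<'E'
DOCK=np.array([0.6239,-0.0207,0.1026]);BLUE=np.array([0.4424,-0.3053,0.0942]);ORG=np.array([0.4574,0.2746,0.3801])
a=np.array([-.423,0,.906]);xx=np.array([.906,0,.423]);F=np.array([-.017,0,.1515])
def go(frame,L,s=None):
    "print cm along tool axes from the measured TCP to the point L of the frame, and spin to put tool x on the frame's y"
    from rig import arm
    s=s or arm.get_state();R=np.array(s["ee_rot"]);T=place(frame,L)[0]
    d=(T-s["tcp_pos"])@R*100
    az=np.arctan2(R[1,0],R[0,0]);sp=-((frame[2]+np.pi/2)-az)
    print("t",round(s["time_s"],2),"tcp",np.round(s["tcp_pos"],4),"tgt",np.round(T,4),"d cm",np.round(d,2),"spin",round(sp,4),"F",np.round(s["force"],1),"w",round(s["width"],3))
def tolocal(frame,P):
    x,y,w=frame;d=np.asarray(P)-[x,y,0];c,s=np.cos(w),np.sin(w)
    return np.array([c*d[0]+s*d[1],-s*d[0]+c*d[1],d[2]])
def wproj(s,c,P):
    P=np.atleast_2d(P);R=np.array(s["ee_rot"]);t=(P-s["tcp_pos"])@R
    M=np.linalg.inv(np.array(c["tool_from_camera"]));X=t@M[:3,:3].T+M[:3,3]
    return X[:,:2]/X[:,2:]*[c["fx"],c["fy"]]+[c["cx"],c["cy"]]
E
python3 -c "
from h import *
go(DOCK,F+.066*a-.009*np.array([1,0,0])+[0,0,.09])"
```

```text
t 0.55 tcp [0.2713 0.5903 0.3178] tgt [ 0.5703 -0.0262  0.3013] d cm [-64.53  23.03   1.68] spin 0.0061 F [-0.5  0.6  0. ] w 0.327
```

Call:
{"fn": "drive_tool", "kwargs": {
  "increments": [
    [-4,1.4,0.1,0.006],
    [-4,1.4,0.1,0],
    [-4,1.4,0.1,0],
    [-4,1.4,0.1,0],
    [-4,1.4,0.1,0],
    [-4,1.4,0.1,0],
    [-4,1.4,0.1,0],
    [-4,1.4,0.1,0]
  ]
}}

```text
time_s: 1.35
tcp_pos: [0.4145, 0.2814, 0.3088]
ee_rot: [[-0.097, 0.995, -0.0], [0.995, 0.097, -0.0], [-0.0, -0.0, -1.0]]
force: [0.0, 0.5, 0.8]
width: 0.003
```

Call:
{"fn": "drive_tool", "kwargs": {
  "increments": [
    [-4,1.5,0.1,0],
    [-4,1.5,0.1,0],
    [-4,1.5,0.1,0],
    [-4,1.5,0.1,0],
    [-4,1.5,0.1,0],
    [-4,1.5,0.1,0],
    [-4,1.5,0.1,0],
    [-3,1.5,0.1,0],
    [-1.5,0.0,0,0],
    [0,0,0,0]
  ]
}}

```text
time_s: 2.35
tcp_pos: [0.565, -0.0304, 0.3004]
ee_rot: [[-0.095, 0.995, -0.001], [0.995, 0.095, -0.0], [-0.0, -0.001, -1.0]]
force: [0.3, 0.8, 0.1]
width: -0.002
```

```bash
cat > look.py <<'E'
import sys
from h import *
from rig import arm,viewer
s=arm.get_state();c=viewer.capture("wrist");pickle.dump((s,c),open(f"pics/{sys.argv[1]}.pkl","wb"))
im=c["frame"][:,:,::-1].copy()
def dot(fr,L,col=(255,255,0)):
    for p in wproj(s,c,place(fr,L)):
        if (abs(p)<2000).all(): cv2.drawMarker(im,tuple(int(v) for v in np.round(p)),col,cv2.MARKER_CROSS,8,1)
cap=F+.066*a; h=float(sys.argv[2]) if len(sys.argv)>2 else -.002
dot(DOCK,[cap+i*.018*xx+[0,j*.018,0] for i in(-1,1) for j in(-1,1)],(0,255,0))
dot(DOCK,[F+i*.0275*xx+[0,j*.129,0] for i in(-1,1) for j in(-1,1)])
dot(DOCK,[F+h*a-.0015*xx+i*.014*xx+[0,k*.075+j*.04,0] for i in(-1,1) for j in(-1,1) for k in(-1,1)],(255,0,255))
for fr in(BLUE,ORG): dot(fr,[[i*.031,j*.0575,.06] for i in(-1,1) for j in(-1,1)],(0,255,255))
cv2.imwrite(f"pics/{sys.argv[1]}.png",im)
E
python3 look.py w1; python3 -c "
from h import *
go(DOCK,F+.066*a-.009*np.array([1,0,0])+[0,0,.09])"
```

```text
t 2.4 tcp [ 0.5647 -0.0291  0.3005] tgt [ 0.5703 -0.0262  0.3013] d cm [ 0.23  0.59 -0.08] spin -0.0069 F [-0.9  0.8 -0.5] w 0.003
```

View pics/w1.png

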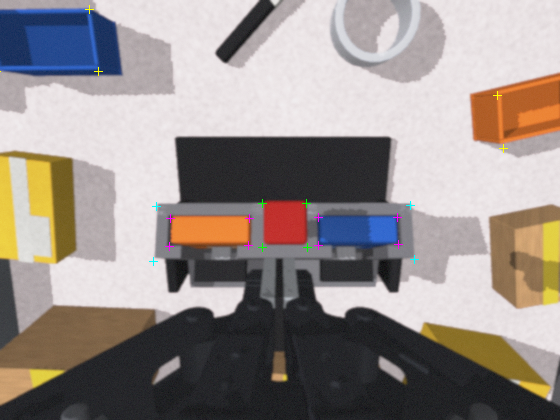

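Call:
{"fn": "drive_tool", "kwargs": {
  "increments": [
    [0.2,0.5,2,-0.007],
    [0,0,2,0],
    [0,0,2,0],
    [0,0,1,0],
    [0,0,0.6,0],
    [0,0,0,0]
  ]
}}

```text
time_s: 3.0
tcp_pos: [0.5696, -0.0256, 0.2248]
ee_rot: [[-0.105, 0.995, -0.001], [0.995, 0.105, 0.0], [0.0, -0.001, -1.0]]
force: [0.5, -0.2, 0.6]
width: 0.002
```

Call:
{"fn": "drive_tool", "kwargs": {
  "increments": [
    [0,0.085,0.18,0],
    [0,0.085,0.18,0],
    [0,0.085,0.18,0],
    [0,0.085,0.18,0],
    [0,0.127,0.272,0],
    [0,0.127,0.272,0],
    [0,0.127,0.272,0],
    [0,0.127,0.272,0],
    [0,0.127,0.272,0],
    [0,0,0,0]
  ]
}}

```text
time_s: 4.0
tcp_pos: [0.5796, -0.0252, 0.2036]
ee_rot: [[-0.104, 0.995, -0.001], [0.995, 0.104, 0.0], [0.0, -0.001, -1.0]]
force: [0.2, -0.8, -0.3]
width: -0.001
```

Run:
```python
from h import *
from rig import arm,viewer
s=arm.get_state();print(tolocal(DOCK,s["tcp_pos"])-(F+.066*a),np.round(s["force"],1))
c=viewer.capture("scene");w=viewer.capture("wrist")
A=cv2.resize(c["frame"][170:300,220:370,::-1],None,fx=3,fy=3,interpolation=cv2.INTER_CUBIC)
B=w["frame"][:,:,::-1][100:380,110:460];B=B.copy()
H=max(A.shape[0],B.shape[0]);P=lambda i:cv2.copyMakeBorder(i,0,H-i.shape[0],0,0,0)
cv2.imwrite("pics/c1.png",np.hstack([P(A),P(B)]))
```

```text
[ 3.46106003e-04  7.89822815e-05 -7.67580739e-03] [ 0.2 -0.8 -0.3]
```

View pics/c1.png

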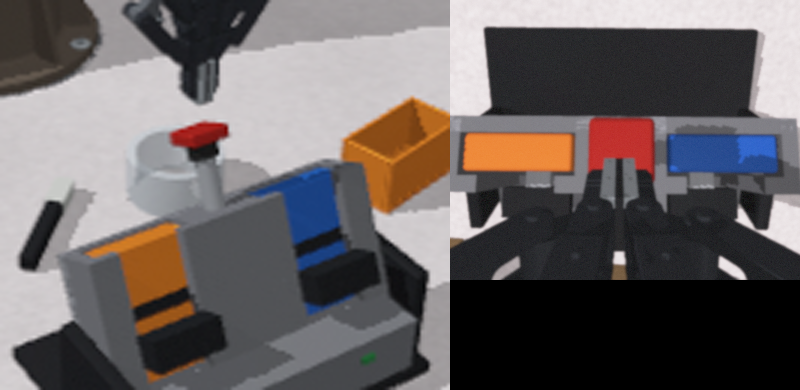

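Run:
```python
from h import *
from rig import arm
s=arm.get_state();print(s["tcp_pos"]);t=np.array(s["tcp_pos"]);print(proj("scene",[t,t+[0,0,.02],t+[0,0,.03]]),proj("scene",place(DOCK,[F+.066*a,F+.066*a+.018*xx])))
print(proj("top",place(DOCK,[F+.066*a])))
print(np.round(s["q"],2))
```

```text
[ 0.57960658 -0.02521844  0.20400768]
[[285.49910363 214.53637784]
 [285.74120845 207.29005317]
 [285.86403865 203.6136804 ]] [[285.47765937 211.83966945]
 [289.51871095 212.28711285]]
[[293.9612449  171.68902699]]
[  -5.49   21.52  100.39    0.     58.1  -101.46]
```

Observation: the shut fingertips, at scene pixel (288,204), end about 25–28 mm above the cap at (287,211), although the reported TCP is already below the cap top. So the physical tip sits behind the TCP, and I'll find contact by feel.

Call:
{"fn": "drive_tool", "kwargs": {
  "increments": [
    [0,-0.4,0.4,0],
    [0,-0.4,0.4,0],
    [0,0,0.3,0],
    [0,0,0.3,0],
    [0,0,0,0]
  ]
}}

```text
time_s: 4.6
tcp_pos: [0.5715, -0.026, 0.1896]
ee_rot: [[-0.104, 0.995, -0.001], [0.995, 0.104, 0.0], [0.0, -0.001, -1.0]]
force: [-0.7, 1.4, 1.0]
width: 0.003
```

Call:
{"fn": "drive_tool", "kwargs": {
  "increments": [
    [0,0.042,0.091,0],
    [0,0.042,0.091,0],
    [0,0.042,0.091,0],
    [0,0.042,0.091,0],
    [0,0.042,0.091,0],
    [0,0.042,0.091,0],
    [0,0.042,0.091,0],
    [0,0,0,0]
  ]
}}

```text
time_s: 5.4
tcp_pos: [0.5746, -0.0258, 0.1836]
ee_rot: [[-0.104, 0.995, -0.0], [0.995, 0.104, 0.0], [0.0, -0.0, -1.0]]
force: [-0.2, -0.1, -0.6]
width: 0.003
```

Call:
{"fn": "drive_tool", "kwargs": {
  "increments": [
    [0,0.042,0.091,0],
    [0,0.042,0.091,0],
    [0,0.042,0.091,0],
    [0,0.042,0.091,0],
    [0,0.042,0.091,0],
    [0,0.042,0.091,0],
    [0,0.042,0.091,0],
    [0,0,0,0]
  ]
}}

```text
time_s: 6.2
tcp_pos: [0.5775, -0.0255, 0.1776]
ee_rot: [[-0.104, 0.995, -0.0], [0.995, 0.104, -0.0], [-0.0, -0.0, -1.0]]
force: [-3.1, 0.3, 7.4]
width: 0.001
```

Call:
{"fn": "drive_tool", "kwargs": {
  "increments": [
    [0,0.127,0.272,0],
    [0,0.127,0.272,0],
    [0,0.127,0.272,0],
    [0,0.127,0.272,0],
    [0,0.127,0.272,0],
    [0,0,0,0]
  ]
}}

```text
time_s: 6.8
tcp_pos: [0.5838, -0.0248, 0.1638]
ee_rot: [[-0.104, 0.995, -0.0], [0.995, 0.104, -0.0], [-0.0, -0.0, -1.0]]
force: [-2.3, -0.4, 8.1]
width: 0.0
```

Call:
{"fn": "drive_tool", "kwargs": {
  "increments": [
    [0,0.127,0.272,0],
    [0,0.127,0.272,0],
    [0,0.127,0.272,0],
    [0,0.127,0.272,0],
    [0,0.127,0.272,0],
    [0,0,0,0]
  ]
}}

```text
time_s: 7.4
tcp_pos: [0.5901, -0.0242, 0.1502]
ee_rot: [[-0.104, 0.995, -0.0], [0.995, 0.104, -0.0], [-0.0, -0.0, -1.0]]
force: [-3.9, -0.9, 6.3]
width: 0.004
```

Call:
{"fn": "drive_tool", "kwargs": {
  "increments": [
    [0,0.085,0.181,0],
    [0,0.085,0.181,0],
    [0,0.085,0.181,0],
    [0,0.085,0.181,0],
    [0,0,0,0]
  ]
}}

```text
time_s: 7.9
tcp_pos: [0.5934, -0.0238, 0.1431]
ee_rot: [[-0.104, 0.995, -0.0], [0.995, 0.104, -0.0], [-0.0, -0.0, -1.0]]
force: [-3.8, -1.3, 8.5]
width: 0.0
```

Call:
{"fn": "drive_tool", "kwargs": {
  "increments": [
    [0,0.042,0.091,0],
    [0,0.042,0.091,0],
    [0,0.042,0.091,0],
    [0,0.042,0.091,0],
    [0,0,0,0]
  ]
}}

```text
time_s: 8.4
tcp_pos: [0.5951, -0.0237, 0.1395]
ee_rot: [[-0.104, 0.995, -0.0], [0.995, 0.104, -0.0], [-0.0, -0.0, -1.0]]
force: [-3.2, -0.1, 6.8]
width: -0.003
```

Call:
{"fn": "drive_tool", "kwargs": {
  "increments": [
    [0,0.042,0.091,0],
    [0,0.042,0.091,0],
    [0,0.042,0.091,0],
    [0,0,0,0]
  ]
}}

```text
time_s: 8.8
tcp_pos: [0.5964, -0.0236, 0.1368]
ee_rot: [[-0.104, 0.995, -0.0], [0.995, 0.104, -0.0], [-0.0, -0.0, -1.0]]
force: [-3.8, -0.8, 8.5]
width: 0.001
```

Call:
{"fn": "drive_tool", "kwargs": {
  "increments": [
    [0,0.042,0.091,0],
    [0,0.042,0.091,0],
    [0,0.042,0.091,0],
    [0,0,0,0]
  ]
}}

```text
time_s: 9.2
tcp_pos: [0.5974, -0.0235, 0.1345]
ee_rot: [[-0.104, 0.995, -0.0], [0.995, 0.104, -0.0], [-0.0, -0.0, -1.0]]
force: [-6.7, -1.4, 17.0]
width: 0.003
```

Call:
{"fn": "drive_tool", "kwargs": {
  "increments": [
    [0,0.042,0.091,0],
    [0,0.042,0.091,0],
    [0,0,0,0]
  ]
}}

```text
time_s: 9.5
tcp_pos: [0.5982, -0.0234, 0.133]
ee_rot: [[-0.104, 0.995, -0.0], [0.995, 0.104, -0.0], [-0.0, -0.0, -1.0]]
force: [-10.9, -1.8, 21.6]
width: 0.001
```

Call:
{"fn": "drive_tool", "kwargs": {
  "increments": [
    [0,0.042,0.091,0],
    [0,0.042,0.091,0],
    [0,0,0,0]
  ]
}}

```text
time_s: 9.8
tcp_pos: [0.5989, -0.0234, 0.1314]
ee_rot: [[-0.104, 0.995, -0.0], [0.995, 0.104, -0.0], [-0.0, -0.0, -1.0]]
force: [-12.4, -2.2, 27.1]
width: 0.0
```

Call:
{"fn": "drive_tool", "kwargs": {
  "increments": [
    [0,-0.169,-0.362,0],
    [0,-0.338,-0.725,0],
    [0,-0.508,-1.087,0],
    [0,-0.508,-1.087,0],
    [0,-0.508,-1.087,0],
    [0,-0.508,-1.087,0],
    [0,0,-2,0],
    [0,0,-2,0],
    [0,0,-2,0],
    [0,0,0,0]
  ]
}}

```text
time_s: 10.8
tcp_pos: [0.5754, -0.0259, 0.2476]
ee_rot: [[-0.104, 0.995, 0.004], [0.995, 0.104, -0.0], [-0.001, 0.004, -1.0]]
force: [0.1, 0.0, -0.2]
width: 0.0
```

Call:
{"fn": "drive_tool", "kwargs": {
  "increments": [
    [0,-2,-2,0],
    [0,-2,-2,0],
    [0,0,0,0]
  ],
  "fingers": 1
}}

```text
time_s: 11.1
tcp_pos: [0.5333, -0.0301, 0.2866]
ee_rot: [[-0.104, 0.995, 0.002], [0.995, 0.104, -0.0], [-0.001, 0.002, -1.0]]
force: [-0.3, -0.2, 0.0]
width: 0.505
```

```bash
sed -i 's/DOCK=np.array(\[0.6239/DOCK=np.array([0.6229/' h.py; python3 look.py w2 0.039
python3 - <<'E'
from h import *
from rig import viewer
go(DOCK,F+[0,.075,0])
c=viewer.capture("scene")
A=cv2.resize(c["frame"][150:330,200:380,::-1],None,fx=2.3,fy=2.3,interpolation=cv2.INTER_CUBIC)[:400]
w=cv2.imread("pics/w2.png")[0:400,80:460]
cv2.imwrite("pics/c2.png",np.hstack([A[:400],w]))
E
```

```text
t 11.15 tcp [ 0.5341 -0.0301  0.2855] tgt [0.5983 0.0522 0.1515] d cm [ 7.52  7.21 13.41] spin 0.0013 F [-0.4 -0.4 -0.1] w 0.589
```

View pics/c2.png

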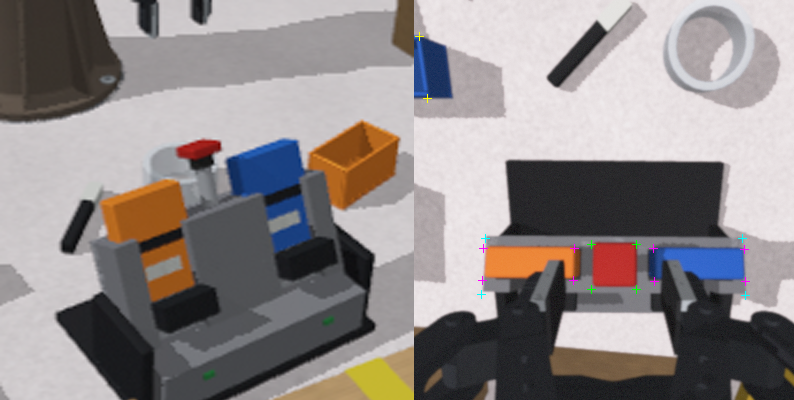

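Call:
{"fn": "drive_tool", "kwargs": {
  "increments": [
    [2.5,2.3,1.5,0.001],
    [2.5,2.3,2,0],
    [2.57,2.2,2,0],
    [0,0,0,0],
    [0,0,0,0]
  ]
}}

```text
time_s: 11.7
tcp_pos: [0.5939, 0.053, 0.2276]
ee_rot: [[-0.104, 0.995, -0.003], [0.995, 0.104, -0.0], [0.0, -0.003, -1.0]]
force: [-1.4, -0.3, 0.4]
width: 0.999
```

```bash
python3 look.py w3 0.039
python3 - <<'E'
from h import *
from rig import arm,viewer
s2=pickle.load(open("pics/w2.pkl","rb"))[0];t=np.array(s2["tcp_pos"])
print("old tcp px",proj("scene",[t,t+[0,0,.04]]))
go(DOCK,F+[-.004,.0755,0])
s=arm.get_state();t=np.array(s["tcp_pos"]);X=np.array(s["ee_rot"])[:,0]
print(proj("scene",[t,t+[0,0,.03],t+[0,0,.05]]),"sides",proj("scene",[t+X*.0425+[0,0,.045],t-X*.0425+[0,0,.045]]))
c=viewer.capture("scene");pickle.dump(c,open("pics/s3.pkl","wb"))
A=cv2.resize(c["frame"][110:260,250:380,::-1],None,fx=3,fy=3,interpolation=cv2.INTER_CUBIC)
w=cv2.imread("pics/w3.png")[0:420,170:550];w=cv2.copyMakeBorder(w,0,30,0,0,0)
cv2.imwrite("pics/c3.png",np.hstack([A,w]))
E
```

```text
old tcp px [[275.25645038 175.32344056]
 [275.54716966 159.73969831]]
t 11.75 tcp [0.5939 0.0524 0.2285] tgt [0.5943 0.0523 0.1515] d cm [-0.02  0.05  7.7 ] spin 0.0013 F [ 0.9 -0.1  0.8] w 0.999
[[317.65901547 201.10128285]
 [318.49081003 190.05362005]
 [319.0589571  182.50764949]] sides [[333.29899388 179.84179931]
 [303.99815845 189.14393199]]
```

View pics/c3.png

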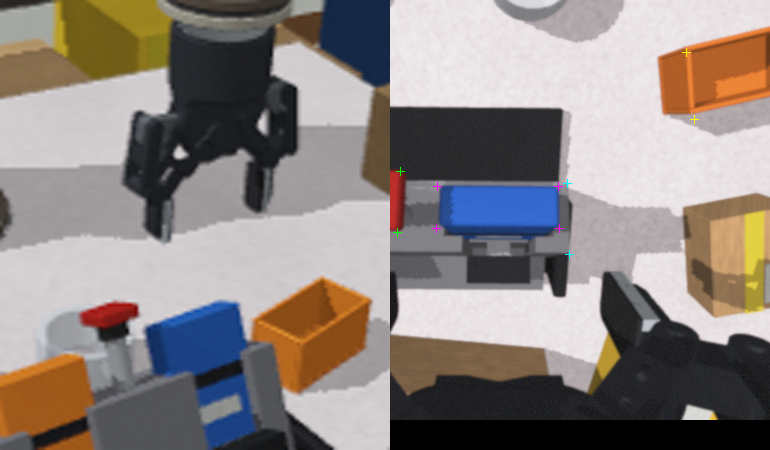

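Both packs are caught proud. The open fingertips are 45 mm above the reported TCP: scene pixels (304,189) and (337,180) match the +45 mm projection. Next I descend on the blue pack.

Call:
{"fn": "drive_tool", "kwargs": {
  "increments": [
    [0,0.05,1.5,0.001],
    [0,0,1.5,0],
    [0,0,1.5,0],
    [0,0,1,0],
    [0,0,1,0],
    [0,0,1,0],
    [0,0,0,0]
  ]
}}

```text
time_s: 12.5
tcp_pos: [0.594, 0.0522, 0.1534]
ee_rot: [[-0.102, 0.995, -0.002], [0.995, 0.102, -0.0], [0.0, -0.002, -1.0]]
force: [-0.6, 0.4, 0.2]
width: 1.0
```

Call:
{"fn": "drive_tool", "kwargs": {
  "increments": [
    [0,0,0.5,0],
    [0,0,0.5,0],
    [0,0,0.5,0],
    [0,0,0,0]
  ]
}}

```text
time_s: 12.9
tcp_pos: [0.5943, 0.0524, 0.1389]
ee_rot: [[-0.102, 0.995, -0.001], [0.995, 0.102, -0.0], [0.0, -0.001, -1.0]]
force: [-0.0, -0.0, -0.8]
width: 1.0
```

Call:
{"fn": "drive_tool", "kwargs": {
  "increments": [
    [0,0,0.5,0],
    [0,0,0.5,0],
    [0,0,0.5,0],
    [0,0,0.4,0],
    [0,0,0,0]
  ]
}}

```text
time_s: 13.4
tcp_pos: [0.5975, 0.0527, 0.1212]
ee_rot: [[-0.103, 0.995, 0.005], [0.995, 0.103, 0.0], [-0.0, 0.005, -1.0]]
force: [8.7, 4.0, 8.3]
width: 0.999
```

Call:
{"fn": "drive_tool", "kwargs": {
  "increments": [
    [0,0,0,0],
    [0,0,0,0],
    [0,0,0,0],
    [0,0,0,0]
  ],
  "fingers": 0,
  "force": 50
}}

```text
time_s: 13.8
tcp_pos: [0.5978, 0.0523, 0.1219]
ee_rot: [[-0.103, 0.995, 0.006], [0.995, 0.103, -0.0], [-0.001, 0.006, -1.0]]
force: [8.9, 0.2, 11.7]
width: 0.924
```

Call:
{"fn": "drive_tool", "kwargs": {
  "increments": [
    [0,-0.085,-0.181,0],
    [0,-0.085,-0.181,0],
    [0,-0.085,-0.181,0],
    [0,-0.085,-0.181,0],
    [0,-0.085,-0.181,0],
    [0,0,0,0]
  ]
}}

```text
time_s: 14.4
tcp_pos: [0.5936, 0.0518, 0.1307]
ee_rot: [[-0.103, 0.995, 0.006], [0.995, 0.103, -0.0], [-0.001, 0.006, -1.0]]
force: [13.3, 0.0, 3.6]
width: 0.927
```

Call:
{"fn": "drive_tool", "kwargs": {
  "increments": [
    [0,0.2,0,0],
    [0,0.15,0,0],
    [0,0,0,0]
  ]
}}

```text
time_s: 14.7
tcp_pos: [0.5946, 0.0522, 0.1296]
ee_rot: [[-0.102, 0.995, 0.001], [0.995, 0.102, -0.0], [-0.0, 0.001, -1.0]]
force: [4.5, 0.3, 2.9]
width: 0.922
```

Run:
```python
from h import *
from rig import arm,viewer
c=viewer.capture("scene");w=viewer.capture("wrist")
A=cv2.resize(c["frame"][120:260,240:380,::-1],None,fx=3,fy=3,interpolation=cv2.INTER_CUBIC)
cv2.imwrite("pics/c4.png",np.hstack([A,w["frame"][:,100:460,::-1]]))
```

```text
(no output)
```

View pics/c4.png

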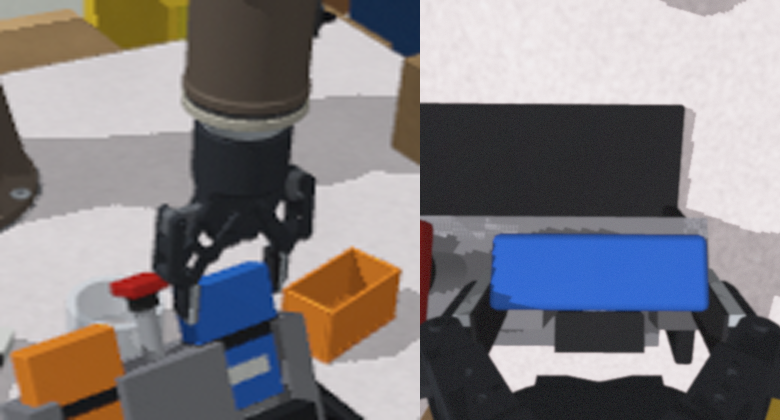

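Call:
{"fn": "drive_tool", "kwargs": {
  "increments": [
    [0,0.05,-0.272,0],
    [0,-0.05,-0.272,0],
    [0,-0.127,-0.272,0],
    [0,-0.127,-0.272,0],
    [0,-0.127,-0.272,0],
    [0,0,0,0]
  ]
}}

```text
time_s: 15.4
tcp_pos: [0.59, 0.0519, 0.1436]
ee_rot: [[-0.102, 0.995, 0.0], [0.995, 0.102, 0.0], [0.0, 0.0, -1.0]]
force: [-0.0, 0.5, -1.7]
width: 0.924
```

Call:
{"fn": "drive_tool", "kwargs": {
  "increments": [
    [0,-0.169,-0.362,0],
    [0,-0.169,-0.362,0],
    [0,-0.169,-0.362,0],
    [0,-0.169,-0.362,0],
    [0,-0.169,-0.362,0],
    [0,0,0,0]
  ]
}}

```text
time_s: 16.0
tcp_pos: [0.5818, 0.0511, 0.1619]
ee_rot: [[-0.102, 0.995, 0.001], [0.995, 0.102, 0.0], [-0.0, 0.001, -1.0]]
force: [-0.3, -0.5, -1.9]
width: 0.921
```

Call:
{"fn": "drive_tool", "kwargs": {
  "increments": [
    [0,-0.211,-0.453,0],
    [0,-0.211,-0.453,0],
    [0,-0.211,-0.453,0],
    [0,-0.211,-0.453,0],
    [0,-0.211,-0.453,0],
    [0,-0.211,-0.453,0],
    [0,-0.211,-0.453,0],
    [0,-0.211,-0.453,0],
    [0,-0.211,-0.453,0],
    [0,0,0,0]
  ]
}}

```text
time_s: 17.0
tcp_pos: [0.5629, 0.0491, 0.2028]
ee_rot: [[-0.102, 0.995, 0.001], [0.995, 0.102, 0.0], [-0.0, 0.001, -1.0]]
force: [-0.4, 0.1, -2.2]
width: 0.924
```

```bash
python3 look.py w5 .039; python3 -c "
from h import *
go(BLUE,[0,0,.2]);go(DOCK,[-.2,0,.2])"
```

```text
t 17.05 tcp [0.5629 0.0492 0.2024] tgt [ 0.4424 -0.3053  0.2   ] d cm [-34.03 -15.6    0.23] spin 0.008 F [ 0.9  0.5 -2. ] w 0.921
t 17.05 tcp [0.5629 0.0492 0.2024] tgt [ 0.424  -0.0412  0.2   ] d cm [ -7.57 -14.75   0.23] spin -0.0004 F [ 0.9  0.5 -2. ] w 0.921
```

Call:
{"fn": "drive_tool", "kwargs": {
  "increments": [
    [0,-1,-1,0],
    [0,-2,-1,0.008],
    [0,-2.5,-1,0],
    [-2,-3,0,0],
    [-4,-2.5,0,0],
    [-4,-2,0,0],
    [-4,-1.5,0,0],
    [-4,-1,0,0],
    [-4,-0.8,0,0],
    [-4,-0.5,0,0]
  ]
}}

```text
time_s: 18.05
tcp_pos: [0.4188, -0.2271, 0.2327]
ee_rot: [[-0.094, 0.996, 0.0], [0.996, 0.094, -0.0], [-0.0, 0.0, -1.0]]
force: [1.6, -0.4, -1.6]
width: 0.923
```

Call:
{"fn": "drive_tool", "kwargs": {
  "increments": [
    [-4,-0.2,1,0],
    [-3,0,1.5,0],
    [-1.03,0,1.5,0],
    [0,0,0,0],
    [0,0,0,0]
  ]
}}

```text
time_s: 18.55
tcp_pos: [0.425, -0.3048, 0.192]
ee_rot: [[-0.094, 0.996, -0.001], [0.996, 0.094, 0.001], [0.001, -0.001, -1.0]]
force: [-0.5, -0.1, -1.7]
width: 0.925
```

```bash
python3 look.py w6
python3 - <<'E'
from h import *
from rig import arm,viewer
go(BLUE,[-.0165,0,.15])
s,c=pickle.load(open("pics/w6.pkl","rb"))
# predicted pack bottom rect
c2=viewer.capture("scene");t=viewer.capture("top")
A=cv2.resize(c2["frame"][170:320,100:240,::-1],None,fx=2.8,fy=2.8,interpolation=cv2.INTER_CUBIC)
w=cv2.imread("pics/w6.png")[:,90:470]
cv2.imwrite("pics/c6.png",np.hstack([A,w]))
E
```

```text
t 18.6 tcp [ 0.4254 -0.3048  0.1925] tgt [ 0.426  -0.3069  0.15  ] d cm [-0.21  0.04  4.25] spin 0.0004 F [-0.   0.5 -1.6] w 0.924
```

View pics/c6.png

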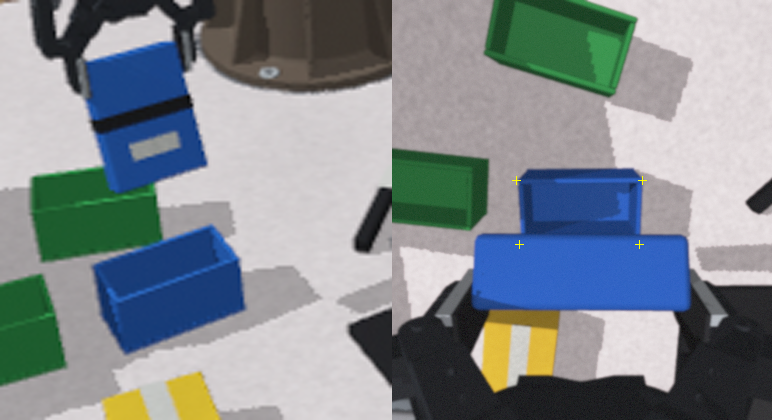

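Run:
```python
from h import *
s=pickle.load(open("pics/w6.pkl","rb"))[0];R=np.array(s["ee_rot"]);t=np.array(s["tcp_pos"])
for y,z in((.0419,.0294),(.042-.0465,-.0703)): print(proj("scene",[t+R@[sx*.04,y,z] for sx in(-1,1)]))
```

```text
[[141.45426947 238.55644968]
 [174.29606425 228.37026496]]
[[128.41874211 192.23831942]
 [162.33749253 183.40534885]]
```

Call:
{"fn": "drive_tool", "kwargs": {
  "increments": [
    [-0.21,-0.05,1,0],
    [0,0,2,0],
    [0,0,2,0],
    [0,0,2,0],
    [0,0,1,0],
    [0,0,1,0],
    [0,0,1,0],
    [0,0,1,0],
    [0,0,0.7,0],
    [0,0,0,0]
  ]
}}

```text
time_s: 19.7
tcp_pos: [0.4249, -0.3077, 0.0742]
ee_rot: [[-0.094, 0.996, -0.001], [0.996, 0.094, 0.001], [0.001, -0.001, -1.0]]
force: [-0.2, -0.9, -1.2]
width: 0.928
```

Call:
{"fn": "drive_tool", "kwargs": {
  "increments": [
    [0,0.3,0,0],
    [0,0.3,0,0],
    [0,0.3,0,0],
    [0,0.3,0,0],
    [0,0,0,0]
  ],
  "force": 30
}}

```text
time_s: 20.2
tcp_pos: [0.4372, -0.3067, 0.0754]
ee_rot: [[-0.094, 0.996, -0.001], [0.996, 0.094, 0.0], [0.0, -0.001, -1.0]]
force: [-3.7, 0.9, -0.2]
width: 0.919
```

Call:
{"fn": "drive_tool", "kwargs": {
  "increments": [
    [0,0.3,0,0],
    [0,0.3,0,0],
    [0,0.3,0,0],
    [0,0.3,0,0],
    [0,0,0,0]
  ]
}}

```text
time_s: 20.7
tcp_pos: [0.4492, -0.3057, 0.0753]
ee_rot: [[-0.094, 0.996, -0.0], [0.996, 0.094, 0.0], [0.0, -0.0, -1.0]]
force: [-3.9, -0.2, -0.3]
width: 0.92
```

Call:
{"fn": "drive_tool", "kwargs": {
  "increments": [
    [0,-0.2,0.3,0],
    [0,0,0.4,0],
    [0,0,0.4,0],
    [0,0,0.4,0],
    [0,0,0,0]
  ]
}}

```text
time_s: 21.2
tcp_pos: [0.447, -0.3058, 0.0594]
ee_rot: [[-0.094, 0.996, -0.001], [0.996, 0.094, 0.0], [0.001, -0.0, -1.0]]
force: [-0.9, -0.0, -2.4]
width: 0.921
```

Call:
{"fn": "drive_tool", "kwargs": {
  "increments": [
    [0,0,0.3,0],
    [0,0,0.3,0],
    [0,0,0.2,0],
    [0,0,0,0]
  ]
}}

```text
time_s: 21.6
tcp_pos: [0.4471, -0.3058, 0.0518]
ee_rot: [[-0.094, 0.996, -0.0], [0.996, 0.094, 0.0], [0.0, -0.0, -1.0]]
force: [-0.1, -0.2, -1.7]
width: 0.92
```

Call:
{"fn": "drive_tool", "kwargs": {
  "increments": [
    [0,0,0.2,0],
    [0,0,0.2,0],
    [0,0,0.1,0],
    [0,0,0,0]
  ]
}}

```text
time_s: 22.0
tcp_pos: [0.4475, -0.306, 0.0475]
ee_rot: [[-0.094, 0.996, 0.001], [0.996, 0.094, -0.0], [-0.0, 0.001, -1.0]]
force: [-1.0, 2.1, 7.7]
width: 0.925
```

Call:
{"fn": "drive_tool", "kwargs": {
  "increments": [
    [0,0,-0.1,0],
    [0,0,0,0],
    [0,0,0,0],
    [0,0,0,0]
  ],
  "fingers": 1
}}

```text
time_s: 22.4
tcp_pos: [0.4472, -0.3059, 0.048]
ee_rot: [[-0.094, 0.996, -0.0], [0.996, 0.094, 0.0], [0.0, -0.0, -1.0]]
force: [0.2, 0.1, 0.4]
width: 1.002
```

Call:
{"fn": "drive_tool", "kwargs": {
  "increments": [
    [0,0,-0.5,0],
    [0,0,-1,0],
    [0,0,-2,0],
    [0,0,-3,0],
    [0,0,-4,0],
    [0,0,-4,0],
    [0,-1,-4,0],
    [0,0,-2,0],
    [0,0,0,0]
  ]
}}

```text
time_s: 23.3
tcp_pos: [0.4385, -0.308, 0.2572]
ee_rot: [[-0.094, 0.996, 0.005], [0.996, 0.094, -0.004], [-0.004, 0.004, -1.0]]
force: [-0.1, -0.3, -0.3]
width: 1.001
```

```bash
python3 look.py w7 .039
python3 - <<'E'
from h import *
from rig import arm,viewer
go(DOCK,F+[-.004,-.0755,0]);go(DOCK,[-.22,0,.25])
c=viewer.capture("scene")["frame"]
h=cv2.cvtColor(c,cv2.COLOR_RGB2HSV);m=cv2.inRange(h,(105,120,40),(125,255,255));m[:,230:]=0;m[:200]=0
x,y,w,hh=cv2.boundingRect(m);print("blue bbox scene",x,y,w,hh)
for L,n in(([0,0,.005],"bot"),([0,0,.115],"top")): print(n,proj("scene",place(BLUE,L)))
cv2.imwrite("pics/s7.png",cv2.resize(c[150:320,80:380,::-1],None,fx=2.6,fy=2.6))
# refit orange caddy rim with wrist images w3,w5
E
```

```text
t 23.35 tcp [ 0.4378 -0.3074  0.2552] tgt [ 0.6097 -0.098   0.1515] d cm [19.26 19.05 10.37] spin -0.0085 F [ 0.   0.1 -0.9] w 0.998
t 23.35 tcp [ 0.4378 -0.3074  0.2552] tgt [ 0.4041 -0.0432  0.25  ] d cm [26.62 -0.88  0.45] spin -0.0085 F [ 0.   0.1 -0.9] w 0.998
blue bbox scene 133 238 54 58
bot [[160.98589994 279.61646114]]
top [[155.86802569 244.76655157]]
```

Call:
{"fn": "drive_tool", "kwargs": {
  "increments": [
    [3,3,0.5,-0.008],
    [3,3,0.5,0],
    [3,3,0.5,0],
    [3,3,0.5,0],
    [3,3,0.5,0],
    [2.5,2.6,0.5,0],
    [1.6,1.6,0,0],
    [0,0,0,0],
    [0,0,0,0]
  ]
}}

```text
time_s: 24.3
tcp_pos: [0.6083, -0.0971, 0.2218]
ee_rot: [[-0.103, 0.995, -0.002], [0.995, 0.103, 0.0], [0.001, -0.002, -1.0]]
force: [-1.2, -0.4, 0.4]
width: 1.003
```

```bash
python3 look.py w8 .039
python3 - <<'E'
from h import *
go(DOCK,F+[-.001,-.0755,0])
s,c=pickle.load(open("pics/w8.pkl","rb"))
h=cv2.cvtColor(c["frame"],cv2.COLOR_RGB2HSV);m=cv2.inRange(h,(5,150,150),(17,255,255))
k,l,st,ce=cv2.connectedComponentsWithStats(m);print(st[st[:,4]>300][1:])
print(wproj(s,c,place(DOCK,[F+.039*a-.0015*xx+i*.014*xx+[0,-.075+j*.04,0] for i in(-1,1) for j in(-1,1)])))
E
```

```text
t 24.35 tcp [ 0.6082 -0.0977  0.2221] tgt [ 0.6127 -0.0976  0.1515] d cm [-0.05  0.47  7.06] spin -0.0001 F [ 0.1 -0.5  0.5] w 1.002
[[ 219  188  123   43 5145]]
[[216.94729476 189.30542468]
 [340.62804721 189.49110073]
 [215.68569371 232.45446804]
 [341.76417174 232.63718348]]
```

Call:
{"fn": "drive_tool", "kwargs": {
  "increments": [
    [0.05,0.45,1.5,0],
    [0,0,1.5,0],
    [0,0,1.5,0],
    [0,0,1,0],
    [0,0,1,0],
    [0,0,0.8,0],
    [0,0,0.7,0],
    [0,0,0,0]
  ]
}}

```text
time_s: 25.15
tcp_pos: [0.613, -0.0965, 0.1421]
ee_rot: [[-0.102, 0.995, -0.001], [0.995, 0.102, 0.0], [0.0, -0.001, -1.0]]
force: [-0.1, -0.6, -0.5]
width: 1.0
```

Call:
{"fn": "drive_tool", "kwargs": {
  "increments": [
    [0,0,0.5,0],
    [0,0,0.5,0],
    [0,0,0.5,0],
    [0,0,0.3,0],
    [0,0,0,0]
  ]
}}

```text
time_s: 25.65
tcp_pos: [0.6136, -0.0965, 0.1247]
ee_rot: [[-0.102, 0.995, 0.0], [0.995, 0.102, 0.0], [0.0, 0.0, -1.0]]
force: [1.3, 0.1, -0.4]
width: 0.999
```

No obstruction this time, so I grip.

Call:
{"fn": "drive_tool", "kwargs": {
  "increments": [
    [0,0,0,0],
    [0,0,0,0],
    [0,0,0,0],
    [0,0,0,0]
  ],
  "fingers": 0,
  "force": 50
}}

```text
time_s: 26.05
tcp_pos: [0.6141, -0.0965, 0.1257]
ee_rot: [[-0.102, 0.995, 0.001], [0.995, 0.102, -0.0], [-0.0, 0.001, -1.0]]
force: [1.4, 1.4, 5.5]
width: 0.916
```

Call:
{"fn": "drive_tool", "kwargs": {
  "increments": [
    [0,-0.085,-0.181,0],
    [0,-0.085,-0.181,0],
    [0,-0.085,-0.181,0],
    [0,-0.085,-0.181,0],
    [0,-0.085,-0.181,0],
    [0,0,0,0]
  ]
}}

```text
time_s: 26.65
tcp_pos: [0.6094, -0.0971, 0.1345]
ee_rot: [[-0.102, 0.995, 0.001], [0.995, 0.102, -0.0], [-0.0, 0.001, -1.0]]
force: [3.7, 0.8, 3.0]
width: 0.918
```

Call:
{"fn": "drive_tool", "kwargs": {
  "increments": [
    [0,0,-0.181,0],
    [0,-0.05,-0.181,0],
    [0,-0.085,-0.181,0],
    [0,-0.085,-0.181,0],
    [0,-0.085,-0.181,0],
    [0,0,0,0]
  ]
}}

```text
time_s: 27.25
tcp_pos: [0.6059, -0.0973, 0.1433]
ee_rot: [[-0.102, 0.995, -0.0], [0.995, 0.102, -0.0], [-0.0, -0.0, -1.0]]
force: [0.1, -0.2, -2.4]
width: 0.92
```

Call:
{"fn": "drive_tool", "kwargs": {
  "increments": [
    [0,-0.169,-0.362,0],
    [0,-0.169,-0.362,0],
    [0,-0.169,-0.362,0],
    [0,-0.169,-0.362,0],
    [0,-0.169,-0.362,0],
    [0,0,0,0]
  ]
}}

```text
time_s: 27.85
tcp_pos: [0.5978, -0.0983, 0.1619]
ee_rot: [[-0.102, 0.995, 0.001], [0.995, 0.102, -0.0], [-0.0, 0.001, -1.0]]
force: [0.0, 0.8, -1.9]
width: 0.92
```

Call:
{"fn": "drive_tool", "kwargs": {
  "increments": [
    [0,-0.211,-0.453,0],
    [0,-0.211,-0.453,0],
    [0,-0.211,-0.453,0],
    [0,-0.211,-0.453,0],
    [0,-0.211,-0.453,0],
    [0,-0.211,-0.453,0],
    [0,-0.211,-0.453,0],
    [0,-0.211,-0.453,0],
    [0,-0.211,-0.453,0],
    [0,0,0,0]
  ]
}}

```text
time_s: 28.85
tcp_pos: [0.579, -0.1002, 0.2028]
ee_rot: [[-0.102, 0.995, 0.001], [0.995, 0.102, -0.0], [-0.0, 0.001, -1.0]]
force: [-0.1, -0.4, -1.2]
width: 0.922
```

Call:
{"fn": "drive_tool", "kwargs": {
  "increments": [
    [0,-2,-1,0],
    [0,-3,-1,0],
    [0,-3,-1,0],
    [0,-3,0,0],
    [2,-2,0,0],
    [4,-1,0,0],
    [4,0,0,0],
    [4,0,0,0],
    [4,0,0,0],
    [0,0,0,0]
  ]
}}

```text
time_s: 29.85
tcp_pos: [0.4206, 0.0684, 0.2321]
ee_rot: [[-0.106, 0.994, 0.0], [0.994, 0.106, 0.001], [0.001, 0.0, -1.0]]
force: [0.3, 0.2, -2.2]
width: 0.919
```

```bash
python3 -c "
from h import *
go(ORG,[-.0165,0,.19])"
```

```text
t 29.85 tcp [0.4206 0.0684 0.2321] tgt [0.4421 0.2685 0.19  ] d cm [19.67  4.25  4.23] spin -0.2744 F [ 0.3  0.2 -2.2] w 0.919
```

Call:
{"fn": "drive_tool", "kwargs": {
  "increments": [
    [4,0.85,0,0],
    [4,0.85,0,0],
    [4,0.85,0.5,0],
    [4,0.85,0.5,0],
    [3.67,0.85,0,0],
    [0,0,0,-0.137],
    [0,0,0,-0.137],
    [0,0,0,0],
    [0,0,0,0]
  ]
}}

```text
time_s: 30.75
tcp_pos: [0.4436, 0.2644, 0.2219]
ee_rot: [[-0.363, 0.932, -0.0], [0.932, 0.363, -0.0], [-0.0, -0.0, -1.0]]
force: [0.3, -1.2, -2.3]
width: 0.919
```

```bash
python3 look.py w9
python3 - <<'E'
from h import *
from rig import viewer
go(ORG,[-.0165,0,.19])
c2=viewer.capture("scene")
A=cv2.resize(c2["frame"][150:250,310:440,::-1],None,fx=3,fy=3,interpolation=cv2.INTER_CUBIC)
A=cv2.copyMakeBorder(A,0,120,0,0,0);w=cv2.imread("pics/w9.png")[:,90:480]
cv2.imwrite("pics/c9.png",np.hstack([A,w]))
E
```

```text
t 30.8 tcp [0.4436 0.2644 0.222 ] tgt [0.4421 0.2685 0.19  ] d cm [0.44 0.01 3.2 ] spin -0.0084 F [ 0.1  0.3 -2.5] w 0.914
```

View pics/c9.png

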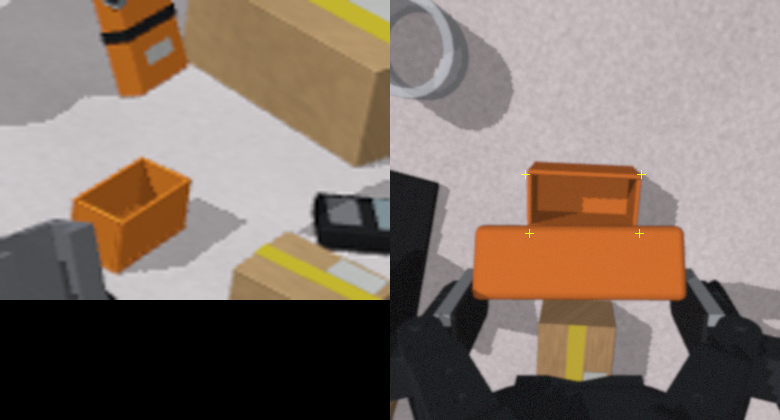

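Call:
{"fn": "drive_tool", "kwargs": {
  "increments": [
    [0.44,0.05,2,-0.004],
    [0,0,2.5,0],
    [0,0,2.5,0],
    [0,0,2,0],
    [0,0,1,0],
    [0,0,1,0],
    [0,0,1,0],
    [0,0,1,0],
    [0,0,1,0],
    [0,0,0.5,0]
  ]
}}

```text
time_s: 31.85
tcp_pos: [0.4406, 0.2693, 0.0773]
ee_rot: [[-0.37, 0.929, -0.002], [0.929, 0.37, 0.0], [0.001, -0.002, -1.0]]
force: [-17.2, 1.2, 26.0]
width: 0.921
```

Call:
{"fn": "drive_tool", "kwargs": {
  "increments": [
    [0,0,0,0],
    [0,0.3,0,0],
    [0,0.3,0,0],
    [0,0.3,0,0],
    [0,0.3,0,0],
    [0,0,0,0]
  ],
  "force": 30
}}

```text
time_s: 32.45
tcp_pos: [0.453, 0.2732, 0.0768]
ee_rot: [[-0.371, 0.929, -0.001], [0.929, 0.371, -0.0], [-0.0, -0.001, -1.0]]
force: [-3.6, -1.3, -1.7]
width: 0.912
```

```bash
python3 look.py w10
python3 - <<'E'
from h import *
from rig import viewer
c2=viewer.capture("scene");t=viewer.capture("top")["frame"][:,:,::-1]
A=cv2.resize(c2["frame"][150:270,310:410,::-1],None,fx=3.8,fy=3.8,interpolation=cv2.INTER_CUBIC)
w=cv2.imread("pics/w10.png")[:456,110:480]
s7=cv2.resize(cv2.imread("pics/s7.png"),None,fx=.5,fy=.5)
w=cv2.copyMakeBorder(w,0,456-w.shape[0],0,0,0)
cv2.imwrite("pics/c10.png",np.hstack([A,w]));print(A.shape,w.shape)
# paste blue caddy view (scene after release) in the wrist's empty lower corner
im=np.hstack([A,w]);b=c2["frame"][220:310,110:215,::-1];b=cv2.resize(b,None,fx=1.4,fy=1.4);im[-b.shape[0]:,-b.shape[1]:]=b;cv2.imwrite("pics/c10.png",im)
E
```

```text
(456, 380, 3) (456, 370, 3)
```

View pics/c10.png

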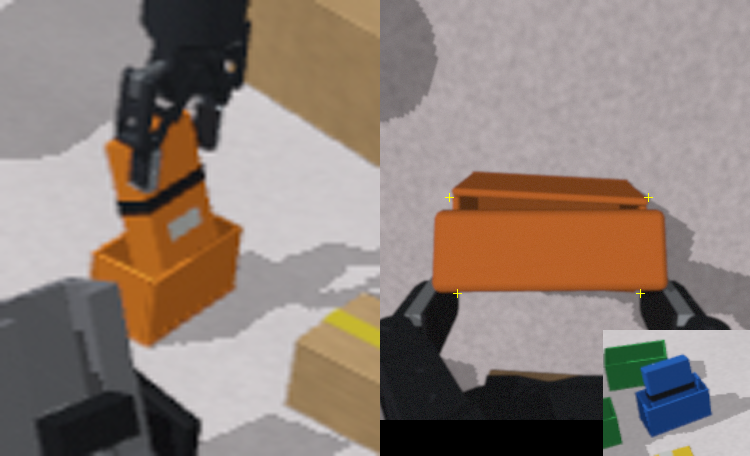

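The orange pack is inside its caddy, just behind the front rim at crop (130–212, 235–265). The inset shows blue standing in its caddy. I continue uprighting and lowering.

Call:
{"fn": "drive_tool", "kwargs": {
  "increments": [
    [0,0.3,0,0],
    [0,0.3,0,0],
    [0,0.2,0,0],
    [0,0,0,0]
  ]
}}

```text
time_s: 33.0
tcp_pos: [0.4611, 0.2765, 0.077]
ee_rot: [[-0.371, 0.929, 0.0], [0.929, 0.371, 0.0], [0.0, 0.0, -1.0]]
force: [-4.5, -0.4, -1.0]
width: 0.918
```

Call:
{"fn": "drive_tool", "kwargs": {
  "increments": [
    [0,-0.2,0.3,0],
    [0,0,0.4,0],
    [0,0,0.4,0],
    [0,0,0.3,0],
    [0,0,0,0]
  ]
}}

```text
time_s: 33.5
tcp_pos: [0.4589, 0.2755, 0.0625]
ee_rot: [[-0.371, 0.929, -0.001], [0.929, 0.371, -0.0], [-0.0, -0.001, -1.0]]
force: [-2.3, 0.5, -2.1]
width: 0.916
```

Call:
{"fn": "drive_tool", "kwargs": {
  "increments": [
    [0,0,0.3,0],
    [0,0,0.2,0],
    [0,0,0.2,0],
    [0,0,0,0]
  ]
}}

```text
time_s: 33.9
tcp_pos: [0.4589, 0.2756, 0.0557]
ee_rot: [[-0.371, 0.929, -0.0], [0.929, 0.371, -0.0], [-0.0, -0.0, -1.0]]
force: [-1.7, -0.2, -2.2]
width: 0.917
```

Call:
{"fn": "drive_tool", "kwargs": {
  "increments": [
    [0,0,0.2,0],
    [0,0,0.2,0],
    [0,0,0,0]
  ]
}}

```text
time_s: 34.2
tcp_pos: [0.4589, 0.2756, 0.0517]
ee_rot: [[-0.371, 0.929, -0.0], [0.929, 0.371, -0.0], [-0.0, -0.0, -1.0]]
force: [-2.4, -0.1, -3.0]
width: 0.914
```

Call:
{"fn": "drive_tool", "kwargs": {
  "increments": [
    [0,0,0.2,0],
    [0,0,0.2,0],
    [0,0,0,0]
  ]
}}

```text
time_s: 34.5
tcp_pos: [0.459, 0.2756, 0.0477]
ee_rot: [[-0.371, 0.929, -0.0], [0.929, 0.371, -0.0], [-0.0, -0.0, -1.0]]
force: [-1.3, -0.6, -1.5]
width: 0.916
```

Call:
{"fn": "drive_tool", "kwargs": {
  "increments": [
    [0,0,0.15,0],
    [0,0,0.15,0],
    [0,0,0,0]
  ]
}}

```text
time_s: 34.8
tcp_pos: [0.459, 0.2756, 0.0448]
ee_rot: [[-0.371, 0.929, -0.0], [0.929, 0.371, -0.0], [-0.0, -0.0, -1.0]]
force: [-1.1, 0.0, -2.9]
width: 0.917
```

Call:
{"fn": "drive_tool", "kwargs": {
  "increments": [
    [0,0,0.15,0],
    [0,0,0.15,0],
    [0,0,0,0]
  ]
}}

```text
time_s: 35.1
tcp_pos: [0.4592, 0.2757, 0.042]
ee_rot: [[-0.371, 0.929, 0.0], [0.929, 0.371, 0.0], [0.0, 0.0, -1.0]]
force: [-2.3, -1.6, 1.1]
width: 0.912
```

Call:
{"fn": "drive_tool", "kwargs": {
  "increments": [
    [0,0,0.15,0],
    [0,0,0.15,0],
    [0,0,0,0]
  ]
}}

```text
time_s: 35.4
tcp_pos: [0.4609, 0.2761, 0.0407]
ee_rot: [[-0.371, 0.929, 0.003], [0.929, 0.371, 0.001], [-0.0, 0.004, -1.0]]
force: [-1.6, -8.2, 30.9]
width: 0.918
```

Floor contact. I back off slightly, release and rise.

Call:
{"fn": "drive_tool", "kwargs": {
  "increments": [
    [0,0,-0.2,0],
    [0,0,0,0]
  ]
}}

```text
time_s: 35.6
tcp_pos: [0.4594, 0.2757, 0.0414]
ee_rot: [[-0.371, 0.929, 0.001], [0.929, 0.371, 0.0], [0.0, 0.001, -1.0]]
force: [-1.6, -2.4, 5.6]
width: 0.915
```

Call:
{"fn": "drive_tool", "kwargs": {
  "increments": [
    [0,0,0,0],
    [0,0,0,0],
    [0,0,0,0],
    [0,0,0,0]
  ],
  "fingers": 1
}}

```text
time_s: 36.0
tcp_pos: [0.4591, 0.2757, 0.0409]
ee_rot: [[-0.371, 0.929, 0.0], [0.929, 0.371, 0.0], [-0.0, 0.0, -1.0]]
force: [-0.1, -0.6, -0.6]
width: 1.001
```

Call:
{"fn": "drive_tool", "kwargs": {
  "increments": [
    [0,0,-0.5,0],
    [0,0,-1,0],
    [0,0,-2,0],
    [0,0,-3,0],
    [0,0,-4,0],
    [0,0,-4,0],
    [0,0,-3,0],
    [0,-1.5,-1,0],
    [0,0,0,0]
  ]
}}

```text
time_s: 36.9
tcp_pos: [0.4448, 0.2701, 0.2285]
ee_rot: [[-0.371, 0.929, 0.003], [0.929, 0.371, 0.001], [0.0, 0.003, -1.0]]
force: [-0.0, -0.2, -0.1]
width: 0.997
```

```bash
python3 look.py w11
python3 - <<'E'
from h import *
from rig import viewer
go(ORG,[0,0,.2])
hs={}
for n in("scene","top"):
    f=viewer.capture(n)["frame"];h=cv2.cvtColor(f,cv2.COLOR_RGB2HSV)
    for col,lo,hi,fr in(("blue",105,125,BLUE),("orange",5,17,ORG)):
        m=cv2.inRange(h,(lo,150,40),(hi,255,255))
        k,l,st,ce=cv2.connectedComponentsWithStats(m);p=proj(n,place(fr,[0,0,.03]))[0]
        sel=[i for i in range(1,k) if st[i,4]>25 and np.hypot(*(ce[i]-p))<45]
        print(n,col,st[sel].tolist())
        P=[[i*.014,j*.04,.115] for i in(-1,1) for j in(-1,1)]
        print("  expected upright top corners",np.round(proj(n,place(fr,P)),0).tolist())
s,c=pickle.load(open("pics/w11.pkl","rb"))
h=cv2.cvtColor(c["frame"],cv2.COLOR_RGB2HSV)
m=cv2.inRange(h,(5,150,150),(17,255,255));k,l,st,ce=cv2.connectedComponentsWithStats(m)
print("wrist",st[1:][st[1:,4]>200].tolist());print(np.round(wproj(s,c,place(ORG,[[i*.014,j*.04,.115] for i in(-1,1) for j in(-1,1)]))).tolist())
# red cap back up: centroid in scene vs start
for f in(C["scene"]["frame"],viewer.capture("scene")["frame"]):
    hh=cv2.cvtColor(f,cv2.COLOR_RGB2HSV);r=(cv2.inRange(hh,(0,180,90),(4,255,255))|cv2.inRange(hh,(176,180,90),(180,255,255)))
    r[:, :260]=0;r[:,310:]=0;r[:190]=0;r[240:]=0;print("cap",np.argwhere(r).mean(0).round(2),(r>0).sum())
E
```

```text
t 36.95 tcp [0.4451 0.2702 0.2273] tgt [0.4574 0.2746 0.2   ] d cm [-0.04  1.3   2.73] spin 0.0003 F [-0.3  0.  -0.5] w 0.999
scene blue [[134, 238, 53, 58, 1971]]
  expected upright top corners [[138.0, 247.0], [169.0, 237.0], [142.0, 253.0], [174.0, 243.0]]
scene orange [[334, 190, 39, 51, 1144]]
  expected upright top corners [[345.0, 199.0], [360.0, 189.0], [353.0, 203.0], [368.0, 192.0]]
top blue [[357, 214, 36, 19, 570]]
  expected upright top corners [[392.0, 224.0], [367.0, 226.0], [391.0, 215.0], [367.0, 217.0]]
top orange [[208, 202, 15, 21, 192], [189, 220, 8, 9, 49]]
  expected upright top corners [[213.0, 212.0], [189.0, 221.0], [210.0, 204.0], [186.0, 212.0]]
wrist [[224, 158, 111, 69, 3302]]
[[232.0, 199.0], [325.0, 199.0], [234.0, 229.0], [323.0, 229.0]]
cap [214.33 286.15] 102
cap [214.33 286.24] 101
```

```bash
python3 -c "
from rig import arm
arm.job_done();print(arm.get_state()['time_s'])"
```

```text
the job is handed in; nothing more can be done
the job is handed in; nothing more can be done
```

The job is handed in at about 37 s. I pressed the ejector to its stop and let it spring back, then took out both packs and stood each one upright in the caddy of its own colour.

**Ejector:** The peak force was about 30 N along the slide, and both packs stayed caught standing proud of the dock.

**Last checks:**
- In the scene view, the pack tops were within 1 px of where upright packs standing on the caddy floors should be. Blue read row 238 against 237 expected, and orange 190 against 189.
- The red cap was back at its starting pixel, (286.2, 214.3).
- The open gripper was clear of everything and read no force.
- I did not re-measure the bystanders at the end. The arm felt no contact on any of its travel moves.

**What disagreed or went less smoothly:**
- The fingertips sit about 30 mm (shut) to 45 mm (open) behind the reported TCP, not at it. I worked from contact and the pictures instead.
- There was a brief 9–13 N side contact while gripping and starting to lift the blue pack.
- The orange pack caught the caddy rim on the way in, at up to 31 N. It slipped a few millimetres in the grip and then seated normally, ending with a firm floor contact of about 31 N.

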